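# Check the mop wringer's jaw gap and hold up the gauge

## Task

Draw the green-handled gauge out of the red caddy and slide its blade upright down between the jaws of the yellow mop wringer until the jaw mouth lies within the gauge's yellow band, no deeper, and keep it still there for a second. Then draw it out again, turn it level with a broad face of the blade up so that it can be looked at for rub marks, and finish while still holding it like that in the gripper, raised at least 20 cm above the table and touching nothing else. Leave the other tools in the caddy and the bottles, jar and brush where they are.

Things in the scene. Friction and masses are not known exactly. Their poses are not given: they have to be found in the camera images.
- gauge: loose gauge, about 0.13 kg, 165 mm long. Origin: centre of the blade's tip; z from the tip towards the handle, x square to the blade's broad faces, y along its width. Aluminium blade 6 mm thick (x), 32 wide (y), z = 0 to 85; yellow band round it from z = 42 to 58 mm. Starts blade down in one of the caddy's pockets (which one varies), shoulder resting on the caddy's top, tip 10 mm above the table
- gauge_handle (a point): middle of the gauge's green handle, at z = 125 mm of the gauge; axes as the gauge's. The handle is 22 mm (x) by 36 mm (y) and runs from z = 85 to 165 mm, black near its butt
- gauge_butt (a point): centre of the butt end of the gauge's handle, at z = 165 mm of the gauge
- caddy: fixed red tool caddy, 70 (x) by 260 (y) by 95 mm high, on the table; origin at the centre of its underside, z up. Three pockets in its top at y = -85, 0 and 85 mm, each 9 mm (x) by 36 mm (y), 90 mm deep, open upward, each with one tool standing in it, broad faces towards the caddy's x. The tools' handles rise at most 80 mm above it
- wringer: fixed yellow mop wringer, 170 (x) by 230 (y) by 130 mm high; origin at the centre of its underside, z up. Two rigid grey jaws stand upright either side of a gap along y. A lever handle sticks out beyond the y = -115 mm end, leaning to +x, its tip at x = 150, y = -128, z = 165 mm
- jaw_mouth (a point): middle of the gap at the jaws' top rims, 130 mm above the table; axes as the wringer's. The gap is 10 mm wide (x) and 180 mm long (y), flaring over the top 20 mm to 28 mm wide at the mouth, and free down to 14 mm above the table. The gauge is at the right depth when its tip is 42 to 58 mm below this level, anywhere along the gap
- scraper: scraper with an orange handle, standing in another pocket of the caddy like the gauge (85 mm steel blade down); origin at its blade's tip; leave it there
- putty_knife: putty knife with a round wooden handle, standing in another pocket of the caddy (85 mm steel blade down); origin at its blade's tip; leave it there
- spray_green: white spray bottle with a green head, 80 mm across, 240 mm tall; origin under its base; a bystander
- spray_red: blue spray bottle with a red head, 80 mm across, 240 mm tall; origin under its base; a bystander
- pump_bottle: white pump bottle, 64 mm across, 153 mm tall; origin under its base; a bystander
- paste_jar: jar with a blue cap, 70 mm across, 85 mm tall; origin under its base; a bystander
- dust_brush: small flat dusting brush with a wooden handle, about 0.2 m long, lying on the table along its x axis; a bystander
There are look-alikes about, which are no part of the job. There is more than one size of the putty_knife; the job needs the larger.

How it is judged:
By the outcome, as a careful person would: the job done as asked, in the order asked, and still so for the second after the job is handed in, while the arm keeps its last pose, push and grip.
It also fails if it takes over 51 s, if anything falls off the work surface, if the arm or the gripper's body presses on something with over 40 N, if the wrist force passes 120 N, or if a joint passes its speed limit or range.

## Robot

A 6-joint arm with a two-finger parallel gripper is mounted at the origin on the work surface. World frame = base frame: x ahead of the robot, y to its left, z up, the work surface at z = 0. Lengths are in m, angles in rad, forces in N, time in s.
With the tool pointing down it reaches from about 0.35 to 0.875 m from the base axis. Payload 4.2 kg.
Tool frame: the origin (TCP) lies midway between the tips of the shut fingers; the grasp point (between the pads) lies 19 mm behind it; z points along the fingers, y is the line along which they close (so a half turn about z gives the same grasp; the last joint's range is limited). The gripper opens to 85 mm and grips with 20 to 120 N. Pads are 22 mm wide; open, the fingers measure 114 mm over their backs; the gripper's body (76 mm by 85 mm) begins 54 mm behind the grasp point. The pads swing forward as they close: fully open they stand 13 mm farther back than shut.
Start: joints at [-0.913, 0.385, 0.008, 0, -1.194, -0.259], TCP at [0.243, -0.576, 0.231] pointing down, gripper open.
Joint ranges: [-3.14, 3.14], [-1.21, 2.06], [-1.07, 1.41], [-3.16, 2.05], [-2.99, -0.16], [-3.1, 3.1]. Speed limits (rad/s): [2.79, 2.79, 3.14, 3.14, 3.14, 3.14].

## Interface

Orientations are given as a unit quaternion [w, x, y, z].
In Python, from plant import sensors, eyes, robot gives the robot as it stands.
- The arm moves only by the shell command python3 -m creep 'ROWS' [FORCE]. ROWS is JSON, a list of rows, each an object of numbers: "x", "y", "z": the shift along the world's x, y, z in cm; "yaw": the turn about the world's z in degrees; "grip": the closure, from -1 (fully open) to 1 (shut). A call has 1 to 10 rows; each row shifts and turns the commanded pose from where the row before left it; what a row does not reach is not made up. A row lasts 1/12 s, in which the tool goes at most 41.7 mm and 7.16 degrees, less where a joint would pass 70% of its speed; a pose out of reach is approached as far as the arm can. A call with a gripper value outside its range is refused whole. The fingers move at their own pace and stop on an object; FORCE is the grip in N (left out, the last holds). Time passes only in rows, so rows that do not move let the fingers close. It gives the time, the measured TCP pose, the force, the opening and the grip force at its end, in the units of the state.
- sensors.sense(): the state, without advancing time (a new reading comes with each control period).
- eyes.snapshot(name): name is "scene" or "top" or "wrist"; returns a dict with "img" (384x512x3 uint8, red, green, blue), "depth" (384x512 float32, m along the optical axis (not along the pixel's ray), 0 where there is no reading), "intrinsics" (3x3 intrinsics, pixels), "k1" (the pictures are not rectified: a ray, as slopes to the right and down, at radius r is drawn at 1 + k1 r^2 times it, then the intrinsics apply), "origin" and "rotation" of the camera in the world; the wrist camera has in their place "mount" (4x4, takes a point from camera to tool coordinates, whose origin is the TCP and whose axes are the flange's). Camera axes: x right, y down, z forward; pixel columns grow to the right and rows downward; lengths in m; the calibration is good to about 2 mm. A picture is of the moment at which its call begins: read the wrist's pose just before it.
- robot.job_done(): hands the job in; it is judged then, once.
The state is a dict: "t": time; "q": joint angles; "dq": joint speeds; "joint_efforts": joint torques, N m; "position": TCP position; "tcp_rot": TCP orientation; "ft_force": force on the tool from outside, world axes, zero at the start; "wrist_torque": the same for the moment, N m; "width": finger opening in m; "gripper_force": force on a finger pad.
Only numpy, scipy, OpenCV 4.12 (cv2) and the standard library are available. Lean on these libraries where they do the work, as an engineer would, in place of code of your own. Each camera call takes 0.05 s, during which the arm holds its last target. There are 200 camera calls.

## Working session

There is one attempt and no reset: what is moved stays moved. The work goes in short steps, Python scripts to look and compute and a shell command to move; the robot and the scene stay as the last step left them, time stands still between calls to the robot, and variables do not carry over. Pictures are saved under pics/ and viewed, at most 10 in all, crops included, and the job is handed in when it is done.

```bash
mkdir -p pics && cat > h.py <<'E'
import numpy as np, cv2, pickle
from plant import sensors, eyes, robot
def grab(names=("scene","top")):
    out={}
    for n in names:
        s=sensors.sense(); d=dict(eyes.snapshot(n))
        if n=="wrist":
            w,x,y,z=s["tcp_rot"]
            from scipy.spatial.transform import Rotation as R
            T=np.eye(4);T[:3,:3]=R.from_quat([x,y,z,w]).as_matrix();T[:3,3]=s["position"]
            M=T@np.array(d["mount"]); d["origin"]=M[:3,3]; d["rotation"]=M[:3,:3]
        out[n]=d; pickle.dump(d,open(f"{n}.pkl","wb"))
    return out
def load(n): return pickle.load(open(f"{n}.pkl","rb"))
def cloud(d):
    K=np.array(d["intrinsics"]); k=float(d["k1"]); v,u=np.mgrid[:384,:512].astype(float)
    p=cv2.undistortPoints(np.stack([u,v],-1).reshape(-1,1,2),K,np.array([k,0,0,0,0.])).reshape(384,512,2)
    z=d["depth"]; c=np.dstack([p[...,0]*z,p[...,1]*z,z])
    W=c@np.array(d["rotation"]).T+np.array(d["origin"]); W[z==0]=np.nan
    return W
E
python3 - <<'E'
from h import *
o=grab()
for n in o: print(n,o[n]["origin"],o[n]["k1"])
im=np.hstack([o["scene"]["img"],o["top"]["img"]])[...,::-1]
for n in o: cv2.imwrite(f"pics/{n}0.png",cv2.resize(o[n]["img"][...,::-1],(800,600),interpolation=cv2.INTER_CUBIC))
E
```

```text
scene [ 1.33255291 -0.51333592  0.88843046] -0.03535245996925963
top [0.48308245 0.01959379 1.47400528] -0.016984299954167743
```

View pics/scene0.png

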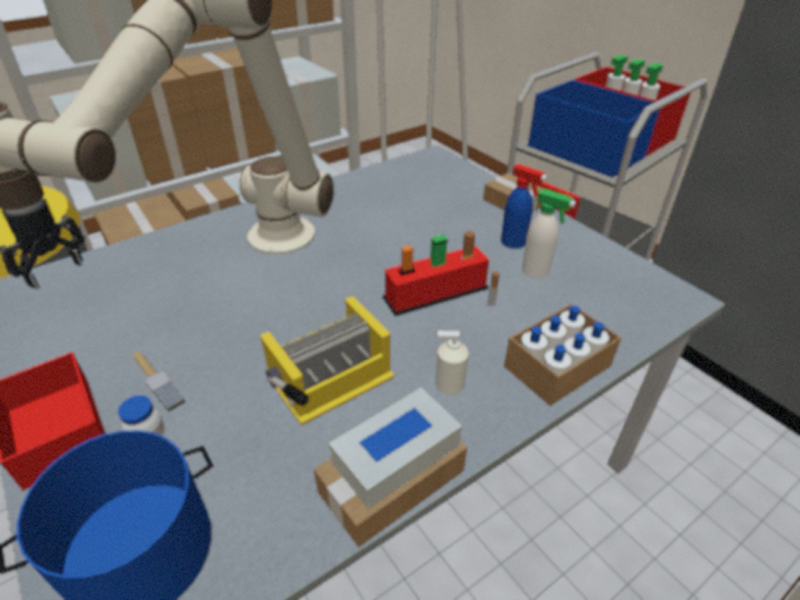

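View pics/top0.png

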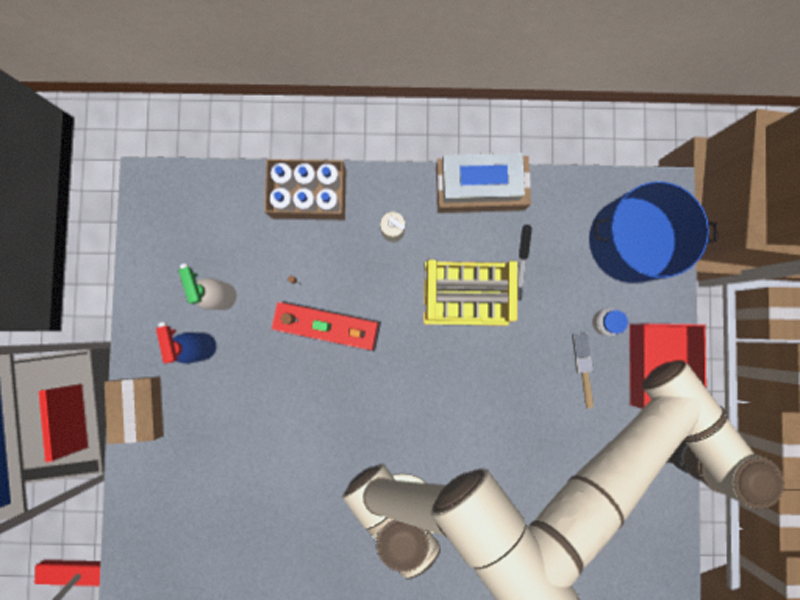

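The scene view shows the red caddy with orange (407,258), green (439,250) and wooden (468,243) handles. The yellow wringer is at (325,360). In the top view, the handles are at (357,333), (320,326) and (288,319), and the wringer is at (472,293).

Candidates for the green gauge: the handle in the caddy's middle pocket at top (320,326), or the spray-bottle heads at top (190,285) and on the cart. Only the caddy one fits, because it stands in a pocket. I'll confirm it in a crop and measure.

```bash
python3 - <<'E'
from h import *
t=load("top"); W=cloud(t); hsv=cv2.cvtColor(t["img"],cv2.COLOR_RGB2HSV); s=512/800
H,S,V=[hsv[...,i].astype(int) for i in range(3)]
def box(x0,y0,x1,y1):
    m=np.zeros((384,512),bool); m[int(y0*s):int(y1*s),int(x0*s):int(x1*s)]=1; return m
def rep(n,m):
    P=W[m&np.isfinite(W[...,2])]; r=cv2.minAreaRect((P[:,:2]*1000).astype(np.float32)); 
    print(n,len(P),"med",P.mean(0).round(4),"zmed",np.median(P[:,2]).round(3),"rect",np.round(r[0],1),np.round(r[1],1),round(r[2],1))
c=box(255,285,400,370)
rep("caddytop",c&(W[...,2]>.08)&(W[...,2]<.105)&(S>120))
rep("green",c&(H>40)&(H<90)&(S>100)&(W[...,2]>.13))
rep("orange/wood",c&(W[...,2]>.14)&~((H>40)&(H<90)))
w=box(410,245,525,340)
rep("wr>110 yellow",w&(W[...,2]>.105)&(H>20)&(H<35)&(S>120))
rep("wr low yellow",w&(W[...,2]>.02)&(H>20)&(H<35)&(S>120))
g=w&(S<80)&(W[...,2]>.115)&(W[...,2]<.14); rep("jaws",g)
lab=cv2.connectedComponentsWithStats(g.astype(np.uint8))
for i in range(1,lab[0]):
    if lab[2][i,4]>15: rep(" j%d"%i,lab[1]==i)
a=t["img"][190:230,165:250]; b=t["img"][155:215,260:345]
sc=load("scene")["img"][145:205,240:320]
f=lambda x:cv2.resize(x,(400,290),interpolation=cv2.INTER_CUBIC)
cv2.imwrite("pics/crop1.png",np.vstack([np.hstack([f(sc),f(a)]),np.hstack([f(b),f(load("scene")["img"][185:275,160:260])])])[...,::-1])
E
```

```text
Traceback (most recent call last):
  File "h.py", line 19, in cloud
    W=c@np.array(d["rotation"]).T+np.array(d["origin"]); W[z==0]=np.nan
      ~^~~~~~~~~~~~~~~~~~~~~~~~~~
ValueError: matmul: Input operand 1 has a mismatch in its core dimension 0, with gufunc signature (n?,k),(k,m?)->(n?,m?) (size 4 is different from 3)
```

Rotation is a quaternion, so I'll convert it.

```bash
python3 - <<'E'
s=open("h.py").read()
s=s.replace('    W=c@np.array(d["rotation"]).T','    from scipy.spatial.transform import Rotation as R\n    r=np.array(d["rotation"]); r=R.from_quat(r[[1,2,3,0]]).as_matrix() if r.size==4 else r\n    W=c@r.T')
open("h.py","w").write(s)
E
cat > m.py <<'E'
from h import *
t=load("top"); W=cloud(t); hsv=cv2.cvtColor(t["img"],cv2.COLOR_RGB2HSV); s=512/800
H,S,V=[hsv[...,i].astype(int) for i in range(3)]
def box(x0,y0,x1,y1):
    m=np.zeros((384,512),bool); m[int(y0*s):int(y1*s),int(x0*s):int(x1*s)]=1; return m
def rep(n,m):
    P=W[m&np.isfinite(W[...,2])]
    if len(P)<4: print(n,len(P)); return
    r=cv2.minAreaRect((P[:,:2]*1000).astype(np.float32)); 
    print(n,len(P),"mean",P.mean(0).round(4),"zmed",np.median(P[:,2]).round(3),"rect",np.round(r[0],1),np.round(r[1],1),round(r[2],1))
print("table z",np.nanmedian(W[box(330,370,420,440)][:,2]))
c=box(255,285,400,370)
rep("caddytop",c&(W[...,2]>.08)&(W[...,2]<.105)&(S>120))
rep("green",c&(H>40)&(H<90)&(S>100)&(W[...,2]>.13))
rep("orange/wood",c&(W[...,2]>.14)&~((H>40)&(H<90)))
w=box(410,245,525,340)
rep("wr>110 yellow",w&(W[...,2]>.105)&(H>20)&(H<35)&(S>120))
rep("wr low yellow",w&(W[...,2]>.02)&(H>20)&(H<35)&(S>120))
g=w&(S<80)&(W[...,2]>.115)&(W[...,2]<.14); rep("jaws",g)
lab=cv2.connectedComponentsWithStats(g.astype(np.uint8))
for i in range(1,lab[0]):
    if lab[2][i,4]>15: rep(" j%d"%i,lab[1]==i)
a=t["img"][190:230,165:250]; b=t["img"][155:215,260:345]
sc=load("scene")["img"][145:205,240:320]
f=lambda x:cv2.resize(x,(400,290),interpolation=cv2.INTER_CUBIC)
cv2.imwrite("pics/crop1.png",np.vstack([np.hstack([f(sc),f(a)]),np.hstack([f(b),f(load("scene")["img"][185:275,160:260])])])[...,::-1])
E
python3 m.py
```

```text
table z 9.915262668225289e-05
caddytop 938 mean [0.4882 0.2026 0.0951] zmed 0.095 rect [488.2 205.4] [259.2  68.3] 79.3
green 50 mean [0.4887 0.2037 0.1731] zmed 0.174 rect [488.5 204.1] [34.2 17.9] 75.7
orange/wood 95 mean [0.4891 0.2181 0.1646] zmed 0.165 rect [489.3 206.4] [197.2  24.9] 80.4
wr>110 yellow 447 mean [ 0.5809 -0.1654  0.1287] zmed 0.13 rect [ 581.7 -163.8] [222.8 144.4] 89.9
wr low yellow 797 mean [ 0.5802 -0.1696  0.099 ] zmed 0.125 rect [ 584.3 -163.9] [223.5 161.3] 89.4
jaws 471 mean [ 0.5891 -0.1749  0.1235] zmed 0.123 rect [ 574.9 -193.2] [169.7 244.5] 15.5
 j1 40 mean [ 0.6631 -0.2885  0.1283] zmed 0.129 rect [ 661.9 -288.5] [53.3 10.8] 8.5
 j3 216 mean [ 0.5978 -0.1633  0.1233] zmed 0.123 rect [ 598.9 -164.5] [177.6  21.6] 89.5
 j4 213 mean [ 0.5666 -0.1654  0.1229] zmed 0.121 rect [ 566.9 -165.7] [179.4  20.7] 89.5
```

View pics/crop1.png

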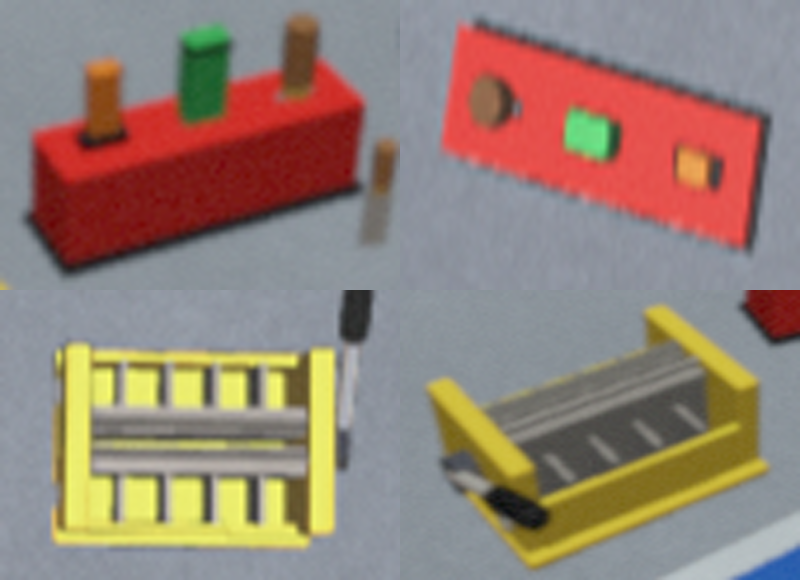

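The crops confirm it: the green rectangular handle is in the caddy's middle pocket, with scraper on one side and putty knife on the other. The small putty knife lying nearby is the decoy. The wringer's gap runs along y between the two grey jaws.

```bash
cat > st.py <<'E'
from h import *
from scipy.spatial.transform import Rotation as R
s=sensors.sense(); q=np.array(s["tcp_rot"]); M=R.from_quat(q[[1,2,3,0]]).as_matrix()
ya=np.degrees(np.arctan2(M[1,1],M[0,1]))
print("t",round(s["t"],2),"pos",np.round(s["position"],4),"toolz",M[:,2].round(3),"tool y dir deg",round(ya,2),"w",s["width"],"gf",s["gripper_force"],"F",np.round(s["ft_force"],1),"T",np.round(s["wrist_torque"],2),"q",np.round(s["q"],2))
E
python3 st.py
```

```text
t 0.1 pos [ 0.2425 -0.5755  0.2303] toolz [-0.001  0.002 -1.   ] tool y dir deg 112.84 w 0.08545850660617504 gf 0.0 F [ 0.4  0.5 -0.1] T [ 0.01 -0.01  0.01] q [-0.91  0.39  0.01 -0.   -1.19 -0.26]
```

```bash
python3 -m creep '[{"x":1,"y":3.2,"z":0.8,"yaw":-1.4,"grip":-0.4},{"x":1,"y":3.2,"z":0.8,"yaw":-1.4},{"x":1,"y":3.2,"z":0.8,"yaw":-1.4},{"x":1,"y":3.2,"z":0.8,"yaw":-1.4},{"x":1,"y":3.2,"z":0.8,"yaw":-1.4},{"x":1,"y":3.2,"yaw":-1.4},{"x":1,"y":3.2,"yaw":-1.4},{"x":1,"y":3.2,"yaw":-1.4},{"x":1,"y":3.2,"yaw":-1.4},{"x":1,"y":3.2,"yaw":-1.4}]' 40
python3 -m creep '[{"x":1,"y":3.2,"yaw":-1.4},{"x":1,"y":3.2,"yaw":-1.4},{"x":1,"y":3.2,"yaw":-1.4},{"x":1,"y":3.2,"yaw":-1.4},{"x":1,"y":3.2,"yaw":-1.4},{"x":1,"y":3.2,"yaw":-1.4},{"x":1,"y":3.2,"yaw":-1.4},{"x":1,"y":3.2,"yaw":-1.4},{"x":1,"y":3.2,"yaw":-1.4},{"x":1,"y":3.2,"yaw":-1.4}]'
python3 st.py
```

```text
t 0.1 pos [ 0.2425 -0.5755  0.2303] toolz [-0.001  0.002 -1.   ] tool y dir deg 112.84 w 0.08545850660617504 gf 0.0 F [ 0.4  0.5 -0.1] T [ 0.01 -0.01  0.01] q [-0.91  0.39  0.01 -0.   -1.19 -0.26]validation failed for argument at $[1]...
validation failed for argument at $[0]...
```

```bash
python3 -m creep '[{"x":1,"y":3.2,"z":0.8,"yaw":-1.4,"grip":-0.4},{"x":1,"y":3.2,"z":0.8,"yaw":-1.4,"grip":-0.4},{"x":1,"y":3.2,"z":0.8,"yaw":-1.4,"grip":-0.4},{"x":1,"y":3.2,"z":0.8,"yaw":-1.4,"grip":-0.4},{"x":1,"y":3.2,"z":0.8,"yaw":-1.4,"grip":-0.4},{"x":1,"y":3.2,"z":0,"yaw":-1.4,"grip":-0.4},{"x":1,"y":3.2,"z":0,"yaw":-1.4,"grip":-0.4},{"x":1,"y":3.2,"z":0,"yaw":-1.4,"grip":-0.4},{"x":1,"y":3.2,"z":0,"yaw":-1.4,"grip":-0.4},{"x":1,"y":3.2,"z":0,"yaw":-1.4,"grip":-0.4}]' 40
python3 st.py
```

```text
t: 0.93
position: [0.3425, -0.2543, 0.2711]
tcp_rot: [-0.0, -0.076, 0.997, 0.0]
ft_force: [0.5, 0.5, -0.6]
width: 0.0597
gripper_force: 0.0
t 0.93 pos [ 0.3425 -0.2543  0.2711] toolz [-0.  0. -1.] tool y dir deg 98.76 w 0.05966678706194341 gf 0.0 F [ 0.5  0.5 -0.6] T [ 0.01 -0.06 -0.02] q [-0.25  0.01 -0.37 -0.   -1.19 -1.16]
```

```bash
python3 -m creep '[{"x":1,"y":3.2,"z":0,"yaw":-1.4,"grip":-0.4},{"x":1,"y":3.2,"z":0,"yaw":-1.4,"grip":-0.4},{"x":1,"y":3.2,"z":0,"yaw":-1.4,"grip":-0.4},{"x":1,"y":3.2,"z":0,"yaw":-1.4,"grip":-0.4},{"x":1,"y":3.2,"z":0,"yaw":-1.4,"grip":-0.4},{"x":1,"y":3.2,"z":0,"yaw":-1.4,"grip":-0.4},{"x":1,"y":3.2,"z":0,"yaw":-1.4,"grip":-0.4},{"x":1,"y":3.2,"z":0,"yaw":-1.4,"grip":-0.4},{"x":1,"y":3.2,"z":0,"yaw":-1.4,"grip":-0.4},{"x":1,"y":3.2,"z":0,"yaw":-1.4,"grip":-0.4}]'
python3 -m creep '[{"x":1.2,"y":3.2,"z":0,"yaw":-1.4,"grip":-0.4},{"x":1.2,"y":3.2,"z":0,"yaw":-1.4,"grip":-0.4},{"x":1.2,"y":3.2,"z":0,"yaw":-1.4,"grip":-0.4},{"x":1,"y":3.2,"z":0,"yaw":-1.3,"grip":-0.4},{"x":0,"y":1,"z":0,"yaw":0,"grip":-0.4},{"x":0,"y":0,"z":0,"yaw":0,"grip":-0.4},{"x":0,"y":0,"z":0,"yaw":0,"grip":-0.4}]'
python3 st.py
python3 - <<'E'
from h import *
d=grab(("wrist",))["wrist"]; W=cloud(d)
hsv=cv2.cvtColor(d["img"],cv2.COLOR_RGB2HSV);H,S,V=[hsv[...,i].astype(int) for i in range(3)]
g=(H>40)&(H<90)&(S>100)&(V>40)
P=W[g&(W[...,2]>.165)&(W[...,2]<.185)]; r=cv2.minAreaRect((P[:,:2]*1000).astype(np.float32)); print(len(P),r,P.mean(0))
c=(S>120)&((H<8)|(H>170))&(abs(W[...,2]-.095)<.006); P=W[c]; print(len(P),cv2.minAreaRect((P[:,:2]*1000).astype(np.float32)),P[:,2].mean())
cv2.imwrite("pics/w1.png",d["img"][...,::-1])
E
```

```text
t: 1.77
position: [0.4425, 0.0657, 0.2712]
tcp_rot: [-0.0, 0.045, 0.999, 0.0]
ft_force: [0.7, -1.4, 0.0]
width: 0.0597
gripper_force: 0.0
t: 2.35
position: [0.4882, 0.2021, 0.2706]
tcp_rot: [-0.001, 0.092, 0.996, -0.001]
ft_force: [0.1, 0.0, -0.7]
width: 0.0598
gripper_force: 0.0
t 2.35 pos [0.4882 0.2021 0.2706] toolz [-0.002 -0.001 -1.   ] tool y dir deg 79.41 w 0.059775009750836605 gf 0.0 F [ 0.1  0.  -0.7] T [-0.   -0.03  0.01] q [ 0.7   0.19 -0.16 -0.   -1.22 -2.46]
1193 ((487.47802734375, 206.23495483398438), (34.598453521728516, 20.949588775634766), 80.02657318115234) [0.4869623  0.20637175 0.17496098]
12421 ((488.2950744628906, 206.17041015625), (260.2221984863281, 70.721923828125), 79.280029296875) 0.09526961654308369
```

View pics/w1.png

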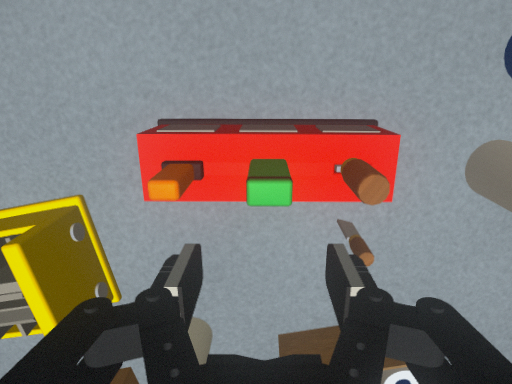

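The wrist view shows the green handle at (270,188), between the orange one (170,185) and the wooden one (365,182), roughly centred between the fingers. I'll descend on it.

```bash
python3 -m creep '[{"x":0,"y":0.4,"z":-2,"yaw":0,"grip":-0.4},{"x":0,"y":0,"z":-3,"yaw":0,"grip":-0.4},{"x":0,"y":0,"z":-3,"yaw":0,"grip":-0.4},{"x":0,"y":0,"z":-3,"yaw":0,"grip":-0.4},{"x":0,"y":0,"z":-2,"yaw":0,"grip":-0.4},{"x":0,"y":0,"z":-1.3,"yaw":0,"grip":-0.4},{"x":0,"y":0,"z":-0.5,"yaw":0,"grip":-0.4},{"x":0,"y":0,"z":0,"yaw":0,"grip":-0.4}]'
python3 st.py
python3 -m creep '[{"x":0,"y":0,"z":0,"yaw":0,"grip":0.5},{"x":0,"y":0,"z":0,"yaw":0,"grip":0.5},{"x":0,"y":0,"z":0,"yaw":0,"grip":0.5},{"x":0,"y":0,"z":0,"yaw":0,"grip":0.5},{"x":0,"y":0,"z":0,"yaw":0,"grip":0.5},{"x":0,"y":0,"z":0,"yaw":0,"grip":0.5}]' 60
python3 st.py
```

```text
t: 3.07
position: [0.4881, 0.2046, 0.1226]
tcp_rot: [-0.001, 0.093, 0.996, -0.001]
ft_force: [0.4, -1.0, 0.9]
width: 0.0597
gripper_force: 0.0
t 3.07 pos [0.4881 0.2046 0.1226] toolz [-0.002 -0.001 -1.   ] tool y dir deg 79.27 w 0.05968844767126385 gf 0.0 F [ 0.4 -1.   0.9] T [-0.01  0.   -0.  ] q [ 0.7   0.33 -0.37 -0.   -0.87 -2.46]
t: 3.57
position: [0.4896, 0.2065, 0.1249]
tcp_rot: [0.001, 0.093, 0.996, 0.001]
ft_force: [-0.1, -0.4, 6.3]
width: 0.0353
gripper_force: 60.5
t 3.57 pos [0.4896 0.2065 0.1249] toolz [ 0.003  0.001 -1.   ] tool y dir deg 79.38 w 0.035267959997183906 gf 60.45419096946716 F [-0.1 -0.4  6.3] T [-0.28  0.11 -0.04] q [ 0.71  0.33 -0.37  0.   -0.87 -2.46]
```

```bash
python3 -m creep '[{"x":0,"y":0,"z":0.5,"yaw":0,"grip":0.5},{"x":0,"y":0,"z":1.5,"yaw":0,"grip":0.5},{"x":0,"y":0,"z":2,"yaw":0,"grip":0.5},{"x":0,"y":0,"z":2,"yaw":0,"grip":0.5},{"x":0,"y":0,"z":2,"yaw":0,"grip":0.5},{"x":0,"y":0,"z":2,"yaw":0,"grip":0.5},{"x":0,"y":0,"z":2,"yaw":0,"grip":0.5},{"x":0,"y":0,"z":2,"yaw":0,"grip":0.5},{"x":0,"y":0,"z":2,"yaw":0,"grip":0.5},{"x":0,"y":0,"z":0.5,"yaw":0,"grip":0.5}]'
python3 st.py
python3 -m creep '[{"x":0.8,"y":-3,"z":0,"yaw":1,"grip":0.5},{"x":0.8,"y":-3,"z":0,"yaw":1,"grip":0.5},{"x":0.8,"y":-3,"z":0,"yaw":1,"grip":0.5},{"x":0.8,"y":-3,"z":0,"yaw":1,"grip":0.5},{"x":0.8,"y":-3,"z":0,"yaw":1,"grip":0.5},{"x":0.8,"y":-3,"z":0,"yaw":1,"grip":0.5},{"x":0.8,"y":-3,"z":0,"yaw":1,"grip":0.5},{"x":0.8,"y":-3,"z":0,"yaw":1,"grip":0.5},{"x":0.8,"y":-3,"z":0,"yaw":1,"grip":0.5},{"x":0.8,"y":-3,"z":0,"yaw":1,"grip":0.5}]'
python3 st.py
```

```text
t: 4.4
position: [0.4896, 0.2067, 0.2915]
tcp_rot: [0.002, 0.093, 0.996, 0.002]
ft_force: [0.8, -0.3, -0.4]
width: 0.035
gripper_force: 60.8
t 4.4 pos [0.4896 0.2067 0.2915] toolz [ 0.005  0.003 -1.   ] tool y dir deg 79.37 w 0.035019177050414844 gf 60.83721041679382 F [ 0.8 -0.3 -0.4] T [ 0.02 -0.1  -0.02] q [ 0.71  0.18 -0.12  0.   -1.26 -2.46]
t: 5.23
position: [0.5681, -0.0951, 0.2867]
tcp_rot: [-0.001, 0.005, 1.0, 0.0]
ft_force: [0.9, 0.2, -1.8]
width: 0.0352
gripper_force: 61.0
t 5.23 pos [ 0.5681 -0.0951  0.2867] toolz [-0.003  0.001 -1.   ] tool y dir deg 89.39 w 0.03522718530293564 gf 60.98877668380737 F [ 0.9  0.2 -1.8] T [ 0.06 -0.07  0.02] q [ 0.11  0.27 -0.02 -0.   -1.28 -1.7 ]
```

```bash
python3 -m creep '[{"x":0.6,"y":-2.5,"z":0,"yaw":0.1,"grip":0.5},{"x":0.5,"y":-2.5,"z":0,"yaw":0,"grip":0.5},{"x":0.3,"y":-1.5,"z":0,"yaw":0,"grip":0.5},{"x":0.1,"y":-0.5,"z":0,"yaw":0,"grip":0.5},{"x":0,"y":0,"z":0,"yaw":0,"grip":0.5},{"x":0,"y":0,"z":0,"yaw":0,"grip":0.5},{"x":0,"y":0,"z":0,"yaw":0,"grip":0.5},{"x":0,"y":0,"z":0,"yaw":0,"grip":0.5}]'
python3 st.py
python3 - <<'E'
from h import *
o=grab(("wrist","scene","top")); d=o["wrist"]; W=cloud(d)
hsv=cv2.cvtColor(d["img"],cv2.COLOR_RGB2HSV);H,S,V=[hsv[...,i].astype(int) for i in range(3)]
def rep(n,P):
    if len(P)<10: print(n,len(P)); return
    print(n,len(P),P.mean(0).round(4),[np.round(v,1) for v in cv2.minAreaRect((P[:,:2]*1000).astype(np.float32))])
ok=(S<80)&(W[...,2]>.122)&(W[...,2]<.138)&(abs(W[...,1]+.165)<.085)&(abs(W[...,0]-.583)<.05)
rep("jawA",W[ok&(W[...,0]>.583)]); rep("jawB",W[ok&(W[...,0]<.583)])
b=(W[...,2]<.05)&(abs(W[...,1]+.165)<.08)&(abs(W[...,0]-.583)<.012); rep("gap",W[b])
for n in ("wrist","top","scene"):
    W2=cloud(o[n]); hs=cv2.cvtColor(o[n]["img"],cv2.COLOR_RGB2HSV); h,s,v=[hs[...,i].astype(int) for i in range(3)]
    near=(abs(W2[...,0]-.583)<.05)&(abs(W2[...,1]+.165)<.05)
    rep(n+" green",W2[near&(h>45)&(h<90)&(s>90)&(W2[...,2]>.2)])
    rep(n+" blade",W2[near&(W2[...,2]>.15)&(W2[...,2]<.25)&~((h>45)&(h<90)&(s>90))])
f=lambda x:cv2.resize(x,(400,300),interpolation=cv2.INTER_CUBIC)
cv2.imwrite("pics/c2.png",np.hstack([f(d["img"]),f(o["scene"]["img"][130:265,130:310])])[...,::-1])
E
```

```text
t: 5.9
position: [0.5836, -0.1628, 0.2883]
tcp_rot: [-0.0, 0.004, 1.0, 0.0]
ft_force: [0.6, -0.8, -1.3]
width: 0.0351
gripper_force: 60.9
t 5.9 pos [ 0.5836 -0.1628  0.2883] toolz [-0.  0. -1.] tool y dir deg 89.53 w 0.035080034946092936 gf 60.94150900840759 F [ 0.6 -0.8 -1.3] T [ 0.01 -0.02  0.01] q [-0.01  0.32  0.05 -0.   -1.3  -1.57]
jawA 1407 [ 0.5979 -0.1656  0.1274] [array([ 598.1, -165. ]), array([ 10.8, 170. ]), np.float64(0.1)]
jawB 1434 [ 0.5683 -0.165   0.1285] [array([ 569.3, -165. ]), array([  9.7, 169.9]), np.float64(0.1)]
gap 0
wrist green 15133 [ 0.5742 -0.1619  0.3311] [array([ 578.9, -166.5]), array([95.6, 29.2]), np.float64(89.8)]
wrist blade 1401 [ 0.5794 -0.1629  0.2134] [array([ 579.3, -162.9]), array([32.6,  2. ]), np.float64(88.3)]
top green 0
top blade 0
scene green 286 [ 0.5932 -0.1643  0.3056] [array([ 588.3, -163.1]), array([24.5, 43.5]), np.float64(8.2)]
scene blade 200 [ 0.5847 -0.164   0.2114] [array([ 585.3, -163.2]), array([32.4, 11.9]), np.float64(79.3)]
```

View pics/c2.png

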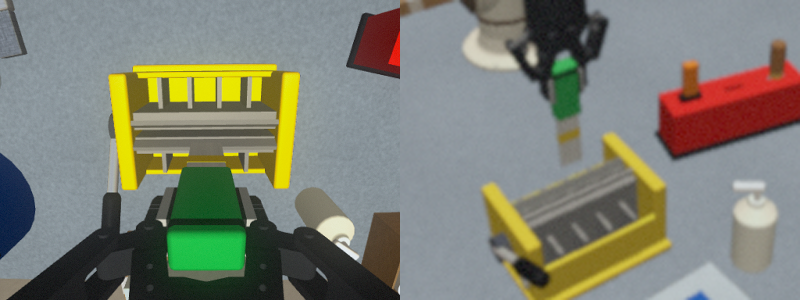

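The left half (wrist) shows the blade hanging over the jaws, gap at about (205,130). The right half (scene) shows the gauge upright, its band at (568,135), with the other two tools still in the caddy. Next I'll measure tilt and tip height precisely.

```bash
python3 - <<'E'
from h import *
for n in ("wrist","scene"):
    d=load(n); W=cloud(d); hs=cv2.cvtColor(d["img"],cv2.COLOR_RGB2HSV); h,s,v=[hs[...,i].astype(int) for i in range(3)]
    near=(abs(W[...,0]-.583)<.03)&(abs(W[...,1]+.165)<.03)&(W[...,2]>.16)&(W[...,2]<.25)
    P=W[near&~((h>45)&(h<90)&(s>90))]
    P=P[abs(P[:,0]-np.median(P[:,0]))<.006]
    A=np.c_[P[:,2]-.21,P[:,1]+.163,np.ones(len(P))]; c=np.linalg.lstsq(A,P[:,0],rcond=None)[0]
    print(n,"x at z.21",c[2].round(4),"dx/dz",c[0].round(3),"dx/dy",c[1].round(3),"zmin/max",np.percentile(P[:,2],[0,1,2,98,99,100]).round(4),"y",np.percentile(P[:,1],[1,99]).round(4))
    B=W[near&(h>15)&(h<38)&(s>70)]; print(" band",len(B),np.percentile(B[:,2],[3,50,97]).round(4) if len(B) else "")
    m=(s<80)&(abs(W[...,2]-.130)<.0015)&(abs(W[...,1]+.165)<.08)&(abs(W[...,0]-.583)<.04)
    x=W[m][:,0]; print(" rim",len(x),np.histogram(x,bins=np.arange(.555,.615,.003)))
E
```

```text
wrist x at z.21 0.5794 dx/dz -0.001 dx/dy 0.007 zmin/max [0.1751 0.1762 0.1766 0.2413 0.2418 0.2426] y [-0.1787 -0.1471]
 band 460 [0.2131 0.224  0.2321]
 rim 1385 (array([  0,   0,   0, 222, 520,  75,   0,   0,   0,   0,   0,   0,   0,
        30, 330, 207,   1,   0,   0]), array([0.555, 0.558, 0.561, 0.564, 0.567, 0.57 , 0.573, 0.576, 0.579,
       0.582, 0.585, 0.588, 0.591, 0.594, 0.597, 0.6  , 0.603, 0.606,
       0.609, 0.612]))
scene x at z.21 0.5849 dx/dz 0.019 dx/dy -0.001 zmin/max [0.1729 0.1736 0.1748 0.2479 0.2488 0.2498] y [-0.1793 -0.1467]
 band 45 [0.2117 0.2212 0.2291]
 rim 70 (array([ 0,  0,  0,  0, 18,  9,  4,  0,  0,  0,  0,  0,  0,  1, 11, 16, 11,
        0,  0]), array([0.555, 0.558, 0.561, 0.564, 0.567, 0.57 , 0.573, 0.576, 0.579,
       0.582, 0.585, 0.588, 0.591, 0.594, 0.597, 0.6  , 0.603, 0.606,
       0.609, 0.612]))
```

```bash
python3 -m creep '[{"x":0.12,"y":0,"z":-1,"yaw":0.2,"grip":0.5},{"x":0,"y":0,"z":-1.5,"yaw":0.2,"grip":0.5},{"x":0,"y":0,"z":-1.5,"yaw":0,"grip":0.5},{"x":0,"y":0,"z":-1,"yaw":0,"grip":0.5},{"x":0,"y":0,"z":-0.6,"yaw":0,"grip":0.5},{"x":0,"y":0,"z":0,"yaw":0,"grip":0.5},{"x":0,"y":0,"z":0,"yaw":0,"grip":0.5}]'
python3 st.py
python3 -m creep '[{"x":0,"y":0,"z":-0.5,"yaw":0,"grip":0.5},{"x":0,"y":0,"z":-0.5,"yaw":0,"grip":0.5},{"x":0,"y":0,"z":-0.3,"yaw":0,"grip":0.5},{"x":0,"y":0,"z":-0.2,"yaw":0,"grip":0.5}]'
python3 st.py
```

```text
t: 6.63
position: [0.5851, -0.164, 0.2324]
tcp_rot: [-0.0, 0.001, 1.0, -0.0]
ft_force: [-0.5, -0.4, -2.0]
width: 0.0355
gripper_force: 60.9
t 6.63 pos [ 0.5851 -0.164   0.2324] toolz [-0. -0. -1.] tool y dir deg 89.87 w 0.035502224567623884 gf 60.93886971473694 F [-0.5 -0.4 -2. ] T [-0.01 -0.03  0.  ] q [-0.01  0.35 -0.04  0.   -1.18 -1.57]
t: 6.97
position: [0.5847, -0.1639, 0.2168]
tcp_rot: [-0.0, 0.001, 1.0, 0.0]
ft_force: [-1.3, -0.5, -2.9]
width: 0.0353
gripper_force: 60.9
t 6.97 pos [ 0.5847 -0.1639  0.2168] toolz [-0.001  0.    -1.   ] tool y dir deg 89.84 w 0.035275900590320625 gf 60.93929886817932 F [-1.3 -0.5 -2.9] T [ 0.05  0.   -0.04] q [-0.01  0.37 -0.06 -0.   -1.15 -1.57]
```

```bash
python3 -m creep '[{"x":0,"y":0,"z":-0.5,"yaw":0,"grip":0.5},{"x":0,"y":0,"z":-0.5,"yaw":0,"grip":0.5},{"x":0,"y":0,"z":-0.5,"yaw":0,"grip":0.5},{"x":0,"y":0,"z":-0.4,"yaw":0,"grip":0.5},{"x":0,"y":0,"z":-0.3,"yaw":0,"grip":0.5},{"x":0,"y":0,"z":0,"yaw":0,"grip":0.5},{"x":0,"y":0,"z":0,"yaw":0,"grip":0.5}]'
python3 st.py
python3 - <<'E'
from h import *
o=grab(("wrist","scene"))
for n in o:
    d=o[n]; W=cloud(d); hs=cv2.cvtColor(d["img"],cv2.COLOR_RGB2HSV); h,s,v=[hs[...,i].astype(int) for i in range(3)]
    near=(abs(W[...,0]-.584)<.012)&(abs(W[...,1]+.165)<.02)&(W[...,2]>.12)&(W[...,2]<.19)
    B=W[near&(h>15)&(h<38)&(s>70)]; print(n," band",len(B),np.percentile(B[:,2],[3,50,97]).round(4) if len(B) else "")
    G=W[near&~((h>45)&(h<90)&(s>90))]; print(" blade top",np.percentile(G[:,2],[1,99]).round(4), G[:,0].mean())
f=lambda x:cv2.resize(x,(400,400),interpolation=cv2.INTER_CUBIC)
cv2.imwrite("pics/c3.png",np.hstack([f(o["wrist"]["img"][50:250,160:360]),f(o["scene"]["img"][160:260,160:260])])[...,::-1])
E
```

```text
t: 7.55
position: [0.5849, -0.164, 0.1951]
tcp_rot: [-0.0, 0.001, 1.0, -0.0]
ft_force: [0.2, 0.5, -1.3]
width: 0.035
gripper_force: 60.9
t 7.55 pos [ 0.5849 -0.164   0.1951] toolz [-0. -0. -1.] tool y dir deg 89.85 w 0.03504460447499495 gf 60.939037799835205 F [ 0.2  0.5 -1.3] T [ 0.02 -0.02 -0.03] q [-0.01  0.38 -0.09  0.   -1.1  -1.57]
wrist  band 437 [0.1221 0.1309 0.1386]
 blade top [0.1202 0.181 ] 0.5798846417846096
scene  band 40 [0.1205 0.1293 0.137 ]
 blade top [0.1201 0.184 ] 0.5861221946052694
```

View pics/c3.png

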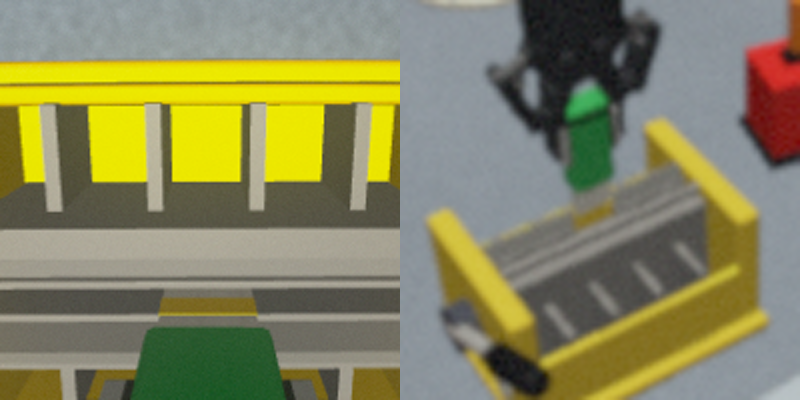

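The yellow band (wrist crop at (208,305), scene crop at (592,213)) sits at the jaw mouth, spanning 0.122–0.138 m, so the depth is right. I'll hold for 1.5 s and then draw it out.

```bash
Z=0; python3 -m creep '[{"x":0,"y":0,"z":0,"yaw":0,"grip":0.5},{"x":0,"y":0,"z":0,"yaw":0,"grip":0.5},{"x":0,"y":0,"z":0,"yaw":0,"grip":0.5},{"x":0,"y":0,"z":0,"yaw":0,"grip":0.5},{"x":0,"y":0,"z":0,"yaw":0,"grip":0.5},{"x":0,"y":0,"z":0,"yaw":0,"grip":0.5},{"x":0,"y":0,"z":0,"yaw":0,"grip":0.5},{"x":0,"y":0,"z":0,"yaw":0,"grip":0.5},{"x":0,"y":0,"z":0,"yaw":0,"grip":0.5},{"x":0,"y":0,"z":0,"yaw":0,"grip":0.5}]'
python3 -m creep '[{"x":0,"y":0,"z":0,"yaw":0,"grip":0.5},{"x":0,"y":0,"z":0,"yaw":0,"grip":0.5},{"x":0,"y":0,"z":0,"yaw":0,"grip":0.5},{"x":0,"y":0,"z":0,"yaw":0,"grip":0.5},{"x":0,"y":0,"z":0,"yaw":0,"grip":0.5},{"x":0,"y":0,"z":0,"yaw":0,"grip":0.5},{"x":0,"y":0,"z":0,"yaw":0,"grip":0.5},{"x":0,"y":0,"z":0,"yaw":0,"grip":0.5}]'
python3 -m creep '[{"x":0,"y":0,"z":0.5,"yaw":0,"grip":0.5},{"x":0,"y":0,"z":1,"yaw":0,"grip":0.5},{"x":0,"y":0,"z":1,"yaw":0,"grip":0.5},{"x":0,"y":0,"z":1,"yaw":0,"grip":0.5},{"x":0,"y":0,"z":1.5,"yaw":0,"grip":0.5},{"x":0,"y":0,"z":1.5,"yaw":0,"grip":0.5},{"x":0,"y":0,"z":2,"yaw":0,"grip":0.5},{"x":0,"y":0,"z":1.5,"yaw":0,"grip":0.5},{"x":0,"y":0,"z":0,"yaw":0,"grip":0.5}]'
python3 -m creep '[{"x":-1,"y":2.5,"z":0,"yaw":0,"grip":0.5},{"x":-1.5,"y":3,"z":0,"yaw":0,"grip":0.5},{"x":-1.5,"y":3,"z":0,"yaw":0,"grip":0.5},{"x":-1.5,"y":3,"z":0,"yaw":0,"grip":0.5},{"x":-1.5,"y":3,"z":0,"yaw":0,"grip":0.5},{"x":-1.5,"y":2.5,"z":0,"yaw":0,"grip":0.5},{"x":0,"y":0.4,"z":0,"yaw":0,"grip":0.5},{"x":0,"y":0,"z":-2,"yaw":0,"grip":0.5},{"x":0,"y":0,"z":-2.5,"yaw":0,"grip":0.5},{"x":0,"y":0,"z":-2.5,"yaw":0,"grip":0.5}]'
python3 st.py
```

```text
t: 8.48
position: [0.5849, -0.164, 0.1953]
tcp_rot: [0.0, 0.001, 1.0, -0.0]
ft_force: [-0.3, -0.9, -2.2]
width: 0.0352
gripper_force: 60.9
t: 9.15
position: [0.5849, -0.1639, 0.1953]
tcp_rot: [-0.0, 0.001, 1.0, 0.0]
ft_force: [-0.2, -0.5, -1.5]
width: 0.0357
gripper_force: 60.9
t: 9.9
position: [0.5868, -0.1645, 0.3009]
tcp_rot: [0.005, 0.001, 1.0, -0.001]
ft_force: [-0.3, -0.2, -0.7]
width: 0.0356
gripper_force: 60.9
t: 10.73
position: [0.5, 0.0104, 0.2251]
tcp_rot: [0.001, 0.001, 1.0, 0.001]
ft_force: [0.1, 1.0, -2.5]
width: 0.0355
gripper_force: 61.1
t 10.73 pos [0.5    0.0104 0.2251] toolz [ 0.002  0.001 -1.   ] tool y dir deg 89.88 w 0.03547244070753006 gf 61.10897898674011 F [ 0.1  1.  -2.5] T [ 0.01  0.03 -0.03] q [ 0.35  0.18 -0.3  -0.   -1.09 -1.92]
```

```bash
python3 -m creep '[{"x":0,"y":0,"z":-2.5,"yaw":0,"grip":0.5},{"x":0,"y":0,"z":-2.5,"yaw":0,"grip":0.5},{"x":0,"y":0,"z":-2.5,"yaw":0,"grip":0.5},{"x":0,"y":0,"z":-2,"yaw":0,"grip":0.5},{"x":0,"y":0,"z":-1,"yaw":0,"grip":0.5},{"x":0,"y":0,"z":0,"yaw":0,"grip":0.5},{"x":0,"y":0,"z":0,"yaw":0,"grip":0.5}]' 20
python3 st.py
python3 -m creep '[{"x":0,"y":0,"z":-0.2,"yaw":0,"grip":0.5},{"x":-0.3,"y":0,"z":-0.1,"yaw":0,"grip":0.5},{"x":-0.5,"y":0,"z":-0.1,"yaw":0,"grip":0.5},{"x":-0.5,"y":0,"z":-0.1,"yaw":0,"grip":0.5},{"x":-0.5,"y":0,"z":-0.1,"yaw":0,"grip":0.5}]'
python3 st.py
```

```text
t: 11.32
position: [0.5, 0.0098, 0.1201]
tcp_rot: [-0.0, 0.001, 1.0, -0.0]
ft_force: [0.4, -0.2, -1.1]
width: 0.0352
gripper_force: 61.1
t 11.32 pos [0.5    0.0098 0.1201] toolz [-0.001 -0.001 -1.   ] tool y dir deg 89.85 w 0.03521454441951238 gf 61.10588192939758 F [ 0.4 -0.2 -1.1] T [-0.01 -0.1   0.  ] q [ 0.35  0.29 -0.45  0.   -0.83 -1.92]
t: 11.73
position: [0.4818, 0.0101, 0.1149]
tcp_rot: [0.001, 0.001, 1.0, 0.0]
ft_force: [2.8, -0.2, 1.7]
width: 0.0355
gripper_force: 61.5
t 11.73 pos [0.4818 0.0101 0.1149] toolz [ 0.002  0.    -1.   ] tool y dir deg 89.86 w 0.03546853707754116 gf 61.50347828865051 F [ 2.8 -0.2  1.7] T [ 0.06 -0.45 -0.01] q [ 0.36  0.27 -0.5   0.   -0.8  -1.93]
```

```bash
python3 -m creep '[{"x":0,"y":0,"z":0,"yaw":0,"grip":0.25},{"x":0,"y":0,"z":0,"yaw":0,"grip":0.25}]' 20
python3 -m creep '[{"x":-0.5,"y":0,"z":-0.2,"yaw":0,"grip":0.25},{"x":-0.5,"y":0,"z":-0.2,"yaw":0,"grip":0.25},{"x":-0.5,"y":0,"z":-0.2,"yaw":0,"grip":0.25},{"x":-0.5,"y":0,"z":-0.2,"yaw":0,"grip":0.25}]' 20
python3 st.py
python3 - <<'E'
from h import *
o=grab(("scene",)); 
cv2.imwrite("pics/c4.png",cv2.resize(o["scene"]["img"][90:240,140:340],(800,600),interpolation=cv2.INTER_CUBIC)[...,::-1])
E
```

```text
t: 11.9
position: [0.4816, 0.0101, 0.1149]
tcp_rot: [0.0, 0.001, 1.0, 0.0]
ft_force: [-0.8, -0.2, 2.4]
width: 0.0354
gripper_force: 61.6
t: 12.23
position: [0.4719, 0.011, 0.114]
tcp_rot: [0.011, -0.002, 1.0, 0.0]
ft_force: [2.1, -3.7, 34.5]
width: 0.0354
gripper_force: 65.1
t 12.23 pos [0.4719 0.011  0.114 ] toolz [ 0.023  0.    -1.   ] tool y dir deg 90.23 w 0.035356441647390005 gf 65.05778789520264 F [ 2.1 -3.7 34.5] T [-1.61 -1.19 -0.12] q [ 0.37  0.25 -0.54  0.01 -0.76 -1.95]
```

View pics/c4.png

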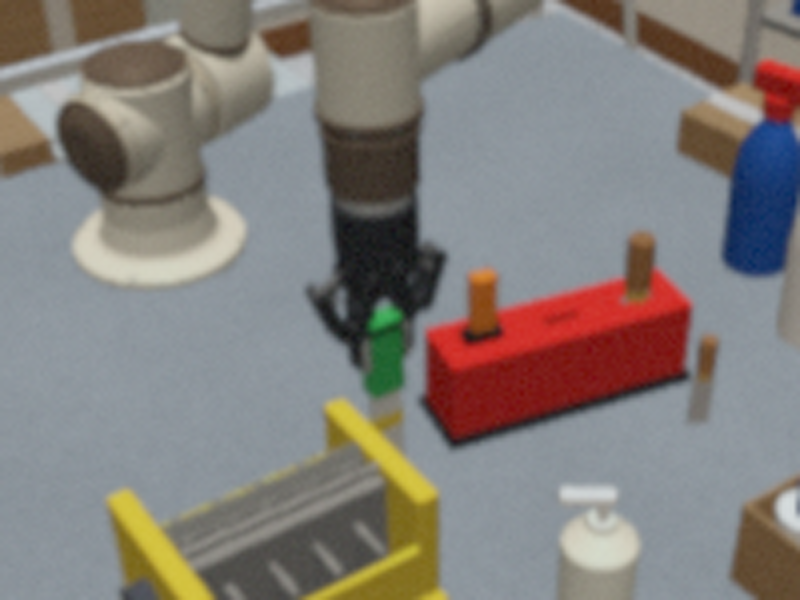

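The scene crop shows the gauge at (385,350) still upright and the grip still at about 61 N, so the lower force did not take. I'll back off, blip the fingers open with the tip resting on the table, and re-grip lightly.

```bash
python3 -m creep '[{"x":0,"y":0,"z":0.6,"yaw":0,"grip":0.25},{"x":0,"y":0,"z":0.2,"yaw":0,"grip":0.25},{"x":0,"y":0,"z":0,"yaw":0,"grip":0.25}]' 20
python3 st.py
python3 -m creep '[{"x":0,"y":0,"z":0,"yaw":0,"grip":0.13},{"x":0,"y":0,"z":0,"yaw":0,"grip":0.25},{"x":0,"y":0,"z":0,"yaw":0,"grip":0.25}]' 20
python3 st.py
```

```text
t: 12.53
position: [0.4615, 0.01, 0.1143]
tcp_rot: [-0.0, 0.002, 1.0, 0.0]
ft_force: [-1.7, -0.2, 6.1]
width: 0.0352
gripper_force: 61.9
t 12.53 pos [0.4615 0.01   0.1143] toolz [-0.  0. -1.] tool y dir deg 89.82 w 0.03522703109230365 gf 61.94827079772949 F [-1.7 -0.2  6.1] T [0.16 0.03 0.01] q [ 0.37  0.24 -0.54 -0.   -0.79 -1.95]
t: 12.78
position: [0.4615, 0.0099, 0.1138]
tcp_rot: [-0.001, 0.001, 1.0, -0.0]
ft_force: [-0.8, -0.4, 1.5]
width: 0.0358
gripper_force: 21.1
t 12.78 pos [0.4615 0.0099 0.1138] toolz [-0.002 -0.001 -1.   ] tool y dir deg 89.86 w 0.03584003233397921 gf 21.125739812850952 F [-0.8 -0.4  1.5] T [-0.13  0.17 -0.  ] q [ 0.38  0.24 -0.54  0.   -0.79 -1.95]
```

```bash
python3 -m creep '[{"x":0,"y":0,"z":-0.2,"yaw":0,"grip":0.25},{"x":-0.5,"y":0,"z":-0.1,"yaw":0,"grip":0.25},{"x":-0.5,"y":0,"z":-0.1,"yaw":0,"grip":0.25},{"x":-0.5,"y":0,"z":-0.1,"yaw":0,"grip":0.25},{"x":-0.5,"y":0,"z":-0.1,"yaw":0,"grip":0.25},{"x":-0.5,"y":0,"z":-0.1,"yaw":0,"grip":0.25}]'
python3 - <<'E'
from h import *
d=grab(("wrist",))["wrist"]; W=cloud(d)
p=np.array(sensors.sense()["position"]); hs=cv2.cvtColor(d["img"],cv2.COLOR_RGB2HSV); h,s,v=[hs[...,i].astype(int) for i in range(3)]
near=(abs(W[...,1]-p[1])<.014)&(abs(W[...,0]-p[0])<.2)&(W[...,2]>.015)&(W[...,2]<.2)&(v>60)
G=W[near&(h>45)&(h<90)&(s>90)]; B=W[near&~((h>45)&(h<90)&(s>90))]
for n,P in(("green",G),("blade",B)):
    if len(P)>20: print(n,len(P),P.mean(0).round(3),np.percentile(P,[2,98],axis=0).round(3).tolist(),"dx/dz",np.polyfit(P[:,2],P[:,0],1)[0].round(3))
cv2.imwrite("pics/w5.png",d["img"][...,::-1])
E
```

```text
t: 13.28
position: [0.4394, 0.0102, 0.1094]
tcp_rot: [0.003, 0.0, 1.0, -0.0]
ft_force: [-0.0, -2.7, 9.8]
width: 0.0359
gripper_force: 22.1
green 7875 [0.43  0.01  0.149] [[0.421, -0.004, 0.091], [0.441, 0.023, 0.164]] dx/dz -0.023
blade 453 [0.453 0.009 0.052] [[0.421, -0.003, 0.016], [0.461, 0.023, 0.187]] dx/dz -0.216
```

```bash
cat > tilt.py <<'E'
from h import *
d=grab(("wrist",))["wrist"]; W=cloud(d)
p=np.array(sensors.sense()["position"]); hs=cv2.cvtColor(d["img"],cv2.COLOR_RGB2HSV); h,s,v=[hs[...,i].astype(int) for i in range(3)]
near=(abs(W[...,1]-p[1])<.012)&(abs(W[...,0]-p[0]-.05)<.15)&(W[...,2]>.004)&(W[...,2]<.22)
print("tcp",p.round(4))
P=W[near]; g=((h>45)&(h<90)&(s>90))[near]
for z in np.arange(.005,.21,.01):
    m=(P[:,2]>=z)&(P[:,2]<z+.01)
    if m.sum()>15: print(f"z{z+.005:.3f} n{m.sum()} x {np.percentile(P[m,0],[5,50,95]).round(4)} green {g[m].mean():.2f}")
E
python3 tilt.py
```

```text
tcp [0.4381 0.01   0.109 ]
z0.010 n79 x [0.4611 0.4621 0.4634] green 0.00
z0.020 n70 x [0.4587 0.4598 0.4608] green 0.00
z0.030 n95 x [0.4563 0.4574 0.4585] green 0.00
z0.040 n82 x [0.4538 0.4544 0.4559] green 0.00
z0.050 n90 x [0.4518 0.4527 0.4537] green 0.40
z0.090 n178 x [0.4343 0.4353 0.4364] green 1.00
z0.100 n226 x [0.4318 0.433  0.4341] green 1.00
z0.110 n265 x [0.4296 0.4305 0.4316] green 1.00
z0.120 n321 x [0.4272 0.4283 0.4294] green 1.00
z0.130 n405 x [0.4249 0.426  0.427 ] green 1.00
z0.140 n451 x [0.4222 0.4235 0.4248] green 1.00
z0.150 n661 x [0.4198 0.4206 0.4221] green 0.99
z0.160 n4395 x [0.4198 0.4281 0.4381] green 1.00
z0.180 n615 x [0.4263 0.427  0.4278] green 0.66
z0.190 n1973 x [0.4203 0.4259 0.4268] green 0.25
z0.200 n135 x [0.4188 0.4197 0.4207] green 0.05
```

Pivoting works: the blade is tilted 14° with its tip at x≈0.467. I'll lift and shift ahead for room, then continue along the arc.

```bash
python3 -m creep '[{"x":0,"y":0,"z":1.5,"yaw":0,"grip":0.25},{"x":2,"y":0,"z":0,"yaw":0,"grip":0.25},{"x":2.5,"y":0,"z":0,"yaw":0,"grip":0.25},{"x":2.5,"y":0,"z":0,"yaw":0,"grip":0.25},{"x":1.5,"y":0,"z":0,"yaw":0,"grip":0.25},{"x":0,"y":0,"z":-1.2,"yaw":0,"grip":0.25},{"x":0,"y":0,"z":-0.3,"yaw":0,"grip":0.25},{"x":0,"y":0,"z":-0.2,"yaw":0,"grip":0.25}]'
python3 -m creep '[{"x":-0.6,"y":0,"z":-0.2,"yaw":0,"grip":0.25},{"x":-0.6,"y":0,"z":-0.2,"yaw":0,"grip":0.25},{"x":-0.6,"y":0,"z":-0.2,"yaw":0,"grip":0.25},{"x":-0.6,"y":0,"z":-0.3,"yaw":0,"grip":0.25},{"x":-0.6,"y":0,"z":-0.3,"yaw":0,"grip":0.25},{"x":-0.6,"y":0,"z":-0.4,"yaw":0,"grip":0.25}]'
python3 tilt.py
```

```text
t: 14.05
position: [0.5235, 0.0102, 0.1074]
tcp_rot: [0.001, 0.0, 1.0, -0.0]
ft_force: [-7.3, 1.1, 25.9]
width: 0.0357
gripper_force: 23.7
t: 14.55
position: [0.4867, 0.0103, 0.0909]
tcp_rot: [0.002, 0.001, 1.0, 0.0]
ft_force: [-4.5, 1.0, 14.6]
width: 0.0358
gripper_force: 18.7
tcp [0.4847 0.0102 0.0898]
z0.130 n85 x [0.4624 0.464  0.4645] green 0.21
z0.140 n3318 x [0.4621 0.4673 0.4734] green 1.00
z0.150 n1514 x [0.473  0.4764 0.4801] green 1.00
z0.160 n171 x [0.4754 0.4761 0.4769] green 0.01
z0.170 n2335 x [0.4738 0.4749 0.4762] green 0.01
z0.180 n208 x [0.4678 0.4686 0.4697] green 0.00
```

```bash
python3 -m creep '[{"x":-0.6,"y":0,"z":-0.5,"yaw":0,"grip":0.25},{"x":-0.6,"y":0,"z":-0.5,"yaw":0,"grip":0.25},{"x":-0.5,"y":0,"z":-0.6,"yaw":0,"grip":0.25},{"x":-0.5,"y":0,"z":-0.6,"yaw":0,"grip":0.25}]'
python3 -m creep '[{"x":-0.4,"y":0,"z":-0.7,"yaw":0,"grip":0.25},{"x":-0.4,"y":0,"z":-0.7,"yaw":0,"grip":0.25},{"x":-0.3,"y":0,"z":-0.8,"yaw":0,"grip":0.25},{"x":-0.2,"y":0,"z":-0.8,"yaw":0,"grip":0.25}]'
python3 tilt.py
```

```text
t: 14.93
position: [0.4621, 0.0099, 0.0675]
tcp_rot: [-0.001, 0.001, 1.0, -0.0]
ft_force: [-4.8, -0.5, 5.3]
width: 0.0359
gripper_force: 21.3
t: 15.27
position: [0.4499, 0.0099, 0.0365]
tcp_rot: [-0.001, 0.001, 1.0, -0.0]
ft_force: [-2.9, -0.6, 1.6]
width: 0.0355
gripper_force: 20.6
tcp [0.4493 0.0098 0.0352]
z0.030 n433 x [0.5101 0.5161 0.5242] green 0.00
z0.050 n183 x [0.4875 0.4896 0.4917] green 0.73
z0.060 n931 x [0.4689 0.4774 0.4863] green 1.00
z0.070 n2225 x [0.4149 0.4515 0.4662] green 0.97
z0.080 n3915 x [0.4176 0.4284 0.4461] green 1.00
z0.090 n1257 x [0.4221 0.4247 0.4289] green 1.00
z0.110 n1027 x [0.4381 0.4391 0.4401] green 0.41
z0.120 n1681 x [0.432  0.4381 0.4391] green 0.11
```

```bash
python3 -m creep '[{"x":-0.2,"y":0,"z":-0.6,"yaw":0,"grip":0.25},{"x":-0.1,"y":0,"z":-0.6,"yaw":0,"grip":0.25},{"x":0,"y":0,"z":-0.6,"yaw":0,"grip":0.25},{"x":0,"y":0,"z":-0.5,"yaw":0,"grip":0.25},{"x":0,"y":0,"z":-0.3,"yaw":0,"grip":0.25},{"x":0,"y":0,"z":-0.2,"yaw":0,"grip":0.25},{"x":0,"y":0,"z":0,"yaw":0,"grip":0.25}]'
python3 st.py; python3 tilt.py
```

```text
t: 15.9
position: [0.4479, 0.01, 0.0088]
tcp_rot: [-0.0, 0.001, 1.0, -0.0]
ft_force: [0.1, 0.1, 0.4]
width: 0.0357
gripper_force: 20.3
t 15.9 pos [0.4479 0.01   0.0088] toolz [-0. -0. -1.] tool y dir deg 89.84 w 0.03569442089880677 gf 20.29323399066925 F [0.1 0.1 0.4] T [-0.11  0.1  -0.04] q [ 0.39  0.4  -0.68  0.   -0.48 -1.96]
tcp [0.4481 0.0101 0.0091]
z0.030 n82 x [0.4111 0.4115 0.4119] green 1.00
z0.040 n3842 x [0.4117 0.4596 0.4817] green 1.00
z0.050 n5733 x [0.4142 0.4266 0.4478] green 1.00
z0.080 n636 x [0.4366 0.4374 0.4382] green 0.97
z0.090 n1950 x [0.4308 0.4362 0.4372] green 0.76
z0.100 n130 x [0.4294 0.4301 0.4312] green 0.27
```

```bash
python3 -m creep '[{"x":0,"y":0,"z":0,"yaw":0,"grip":0.0},{"x":0,"y":0,"z":0,"yaw":0,"grip":0.0},{"x":0,"y":0,"z":0,"yaw":0,"grip":0.0},{"x":0.6,"y":0,"z":-0.2,"yaw":0,"grip":0.0},{"x":0.6,"y":0,"z":-0.2,"yaw":0,"grip":0.0},{"x":0,"y":0,"z":-0.1,"yaw":0,"grip":0.0},{"x":0,"y":0,"z":0,"yaw":0,"grip":0.0}]'
python3 st.py; python3 tilt.py
python3 - <<'E'
from h import *
d=load("wrist"); e=grab(("scene",))["scene"]
cv2.imwrite("pics/c6.png",np.hstack([cv2.resize(d["img"],(400,300)),cv2.resize(e["img"][110:230,170:330],(400,300),interpolation=cv2.INTER_CUBIC)])[...,::-1])
E
```

```text
t: 16.53
position: [0.4604, 0.0101, 0.004]
tcp_rot: [-0.0, 0.002, 1.0, -0.0]
ft_force: [0.6, -0.4, 0.9]
width: 0.0425
gripper_force: 0.0
t 16.53 pos [0.4604 0.0101 0.004 ] toolz [-0. -0. -1.] tool y dir deg 89.83 w 0.04252090177429904 gf 0.0 F [ 0.6 -0.4  0.9] T [-0.01  0.01  0.08] q [ 0.38  0.43 -0.66 -0.   -0.49 -1.95]
tcp [0.4599 0.01   0.004 ]
z0.010 n1671 x [0.4089 0.5022 0.5137] green 0.16
z0.020 n9371 x [0.4105 0.4419 0.4828] green 0.94
z0.080 n1819 x [0.448  0.4491 0.4502] green 0.00
z0.090 n786 x [0.4427 0.4485 0.4495] green 0.00
```

View pics/c6.png

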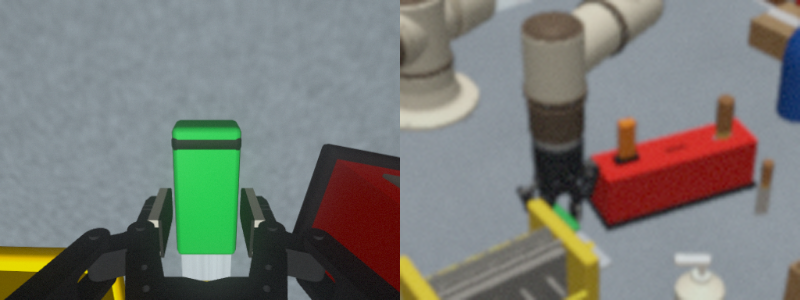

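The gauge lies flat on the table between the fingers, with the handle at wrist (205,190). I'll lower a little more, grip firmly and lift.

```bash
python3 -m creep '[{"x":0.2,"y":0,"z":-0.2,"yaw":0,"grip":0},{"x":0,"y":0,"z":-0.1,"yaw":0,"grip":0},{"x":0,"y":0,"z":0,"yaw":0,"grip":0.25},{"x":0,"y":0,"z":0,"yaw":0,"grip":0.5},{"x":0,"y":0,"z":0,"yaw":0,"grip":0.5},{"x":0,"y":0,"z":0,"yaw":0,"grip":0.5},{"x":0,"y":0,"z":0,"yaw":0,"grip":0.5}]' 80
python3 -m creep '[{"x":0,"y":0,"z":0.5,"yaw":0,"grip":0.5},{"x":0,"y":0,"z":0.5,"yaw":0,"grip":0.5},{"x":0,"y":0,"z":0.5,"yaw":0,"grip":0.5},{"x":0,"y":0,"z":1,"yaw":0,"grip":0.5},{"x":0,"y":0,"z":1,"yaw":0,"grip":0.5},{"x":0,"y":0,"z":1,"yaw":0,"grip":0.5},{"x":0,"y":0,"z":0,"yaw":0,"grip":0.5}]'
python3 tilt.py
```

```text
t: 17.22
position: [0.4618, 0.01, 0.0014]
tcp_rot: [-0.0, 0.001, 1.0, -0.0]
ft_force: [-1.4, -0.1, 3.1]
width: 0.0343
gripper_force: 79.9
t: 17.8
position: [0.4633, 0.0105, 0.0483]
tcp_rot: [0.002, 0.001, 1.0, 0.001]
ft_force: [1.0, 0.0, -2.3]
width: 0.0347
gripper_force: 79.8
tcp [0.4627 0.0104 0.0474]
z0.050 n121 x [0.4101 0.4103 0.4105] green 1.00
z0.060 n1739 x [0.4102 0.5032 0.5141] green 0.18
z0.070 n9606 x [0.4125 0.4436 0.4837] green 0.94
z0.120 n719 x [0.4515 0.4523 0.4532] green 0.00
z0.130 n1935 x [0.4452 0.4511 0.452 ] green 0.00
z0.140 n102 x [0.4443 0.4452 0.446 ] green 0.00
```

```bash
python3 -m creep '[{"x":0,"y":0,"z":1.5,"yaw":0,"grip":0.5},{"x":0,"y":0,"z":2.5,"yaw":0,"grip":0.5},{"x":0,"y":0,"z":3,"yaw":0,"grip":0.5},{"x":0,"y":0,"z":3,"yaw":0,"grip":0.5},{"x":0,"y":0,"z":3,"yaw":0,"grip":0.5},{"x":0,"y":0,"z":3,"yaw":0,"grip":0.5},{"x":0,"y":0,"z":3,"yaw":0,"grip":0.5},{"x":0,"y":0,"z":2.5,"yaw":0,"grip":0.5},{"x":0,"y":0,"z":1.5,"yaw":0,"grip":0.5},{"x":0,"y":0,"z":0.7,"yaw":0,"grip":0.5}]'
python3 -m creep '[{"x":0,"y":0,"z":0,"yaw":0,"grip":0.5},{"x":0,"y":0,"z":0,"yaw":0,"grip":0.5},{"x":0,"y":0,"z":0,"yaw":0,"grip":0.5},{"x":0,"y":0,"z":0,"yaw":0,"grip":0.5},{"x":0,"y":0,"z":0,"yaw":0,"grip":0.5},{"x":0,"y":0,"z":0,"yaw":0,"grip":0.5}]'
python3 st.py
python3 - <<'E'
from h import *
o=grab(("wrist","scene")); d=o["wrist"]; W=cloud(d); p=np.array(sensors.sense()["position"])
hs=cv2.cvtColor(d["img"],cv2.COLOR_RGB2HSV); h,s,v=[hs[...,i].astype(int) for i in range(3)]
m=(h>45)&(h<90)&(s>90)&(abs(W[...,1]-p[1])<.014)&(W[...,2]<p[2]+.04)&(W[...,2]>p[2]+.008); P=W[m]
P=P[(P[:,0]>p[0]-.045)&(P[:,0]<p[0]+.02)]
c=np.linalg.lstsq(np.c_[P[:,:2]-P[:,:2].mean(0),np.ones(len(P))],P[:,2],rcond=None)[0]; print("slope deg",np.degrees(c[:2]).round(2),"top z",c[2],len(P))
cv2.imwrite("pics/c7.png",np.hstack([cv2.resize(d["img"],(400,300)),cv2.resize(o["scene"]["img"][50:200,150:350],(400,300),interpolation=cv2.INTER_CUBIC)])[...,::-1])
E
```

```text
t: 18.68
position: [0.4625, 0.0103, 0.2852]
tcp_rot: [0.002, 0.001, 1.0, 0.001]
ft_force: [0.1, 2.0, -1.9]
width: 0.0347
gripper_force: 79.9
t: 19.18
position: [0.4617, 0.01, 0.2825]
tcp_rot: [-0.001, 0.001, 1.0, -0.0]
ft_force: [-0.3, -0.7, -1.5]
width: 0.0344
gripper_force: 79.9
t 19.18 pos [0.4617 0.01   0.2825] toolz [-0.002 -0.001 -1.   ] tool y dir deg 89.85 w 0.03439626709729393 gf 79.91420388221741 F [-0.3 -0.7 -1.5] T [ 0.03  0.06 -0.01] q [ 0.37  0.07 -0.28 -0.   -1.22 -1.95]
slope deg [-0.23  0.05] top z 0.303343527860309 8652
```

View pics/c7.png

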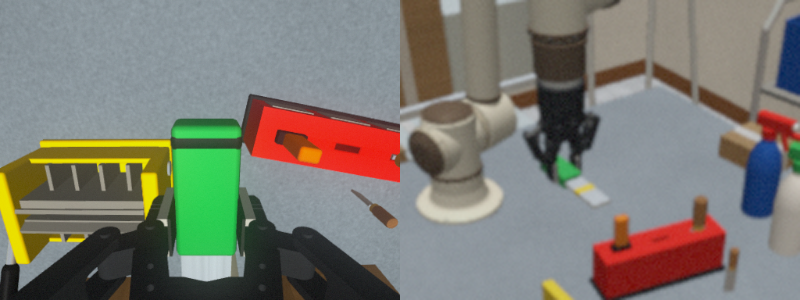

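The gauge is held level within 0.3°, with its broad face up and its underside at z≈0.28 (handle at (205,190) wrist, blade at (590,190) scene). The other tools are undisturbed, so I'm handing in.

```bash
python3 -c "
from plant import robot
print(robot.job_done())"
```

```text
the job is handed in; nothing more can be done
None
```

I drew the gauge from the caddy, held it in the wringer for about 1.5 s with the jaw mouth at mid-band, drew it out, laid it flat on the table to re-grip it, and handed in at about 19 s with it held level, broad face up, about 28 cm above the table.

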